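# Index a pod to the third read position and hold it there

### The arm

A 6-joint arm with a two-finger parallel gripper is mounted at the origin on a cart in front of the work surface, level with it; the furniture and walls round the work are solid. World frame = base frame: x ahead of the robot, y to its left, z up, the work surface at z = 0. Lengths are in m, angles in rad, forces in N, time in s.
With the tool pointing down it reaches from about 0.275 to 0.875 m from the base axis. Payload 12.5 kg.
Tool frame: the origin (TCP) lies on the centre line of the jaws, within the pads' length; the fingertips stand 22 mm ahead of it and the grasp point (between the pads) lies 3 mm ahead of it; z points along the fingers, y is the line along which they close (so a half turn about z gives the same grasp; the last joint's range is limited). The gripper opens to 85 mm and grips with 20 to 120 N. Pads are 22 mm wide; open, the fingers measure 114 mm over their backs; the gripper's body (76 mm by 85 mm) begins 54 mm behind the grasp point. The pads swing forward as they close: fully open they stand 13 mm farther back than shut.
Start: joints at [1.165, 0.351, 1.652, -0, 1.139, -0.085], TCP at [0.173, 0.522, 0.253] pointing down, gripper open.
Joint ranges: [-2.75, 2.75], [-0.79, 2.1], [0.01, 2.65], [-1.57, 4.71], [0.07, 3.14], [-2.87, 2.87]. Speed limits (rad/s): [2.22, 2.22, 2.79, 3.14, 3.14, 3.14].

### API

Orientations are given as a unit quaternion [w, x, y, z].
In Python, from workcell import robot, vision gives the robot as it stands.
- The arm moves only by the tool move_arm, never from a script. Its argument "plan" is text: rows parted by semicolons, each of 4 numbers parted by spaces: the shift along the world's x, y, z in cm, then the turn about the world's z in degrees. In form: tx ty tz roll; .... A call has 1 to 12 rows; each row is the pose to reach, as a shift and turn from the pose commanded when the call began; what a row does not reach only later rows make up. A row lasts 1/10 s, in which the tool goes at most 50 mm and 8.59 degrees, less where a joint would pass 70% of its speed; a pose out of reach is approached as far as the arm can. A call with a gripper value outside its range is refused whole. "jaw" is the opening, from 0 (shut) to 1 (fully open), set as the call begins (left out, the last holds). The fingers move at their own pace and stop on an object; "squeeze" is the grip in N (left out, the last holds). Time passes only in rows, so rows that repeat a pose let the fingers close. It gives the time, the measured TCP pose, the force, the opening and the grip force at its end, in the units of the state.
- robot.read_state(): the state, without advancing time (a new reading comes with each control period).
- vision.camera(name): name is "side" or "top" or "wrist"; returns a dict with "image" (480x640x3 uint8, blue, green, red), "mtx" (3x3 intrinsics, pixels), "R" (3x3) and "t" (3): a world point X has camera coordinates R X + t; the wrist camera has in their place "tool_from_camera" (4x4, takes a point from camera to tool coordinates, whose origin is the TCP and whose axes are the flange's). Camera axes: x right, y down, z forward; pixel columns grow to the right and rows downward; lengths in m; the calibration is good to about 2 mm. A picture is of the moment at which its call begins: read the wrist's pose just before it. There is no depth.
- robot.finish_job(): hands the job in; it is judged then, once.
The state is a dict: "clock": time; "joint_positions": joint angles; "joint_velocities": joint speeds; "tau": joint torques, N m; "eef_pos": TCP position; "eef_rot": TCP orientation; "force": force on the tool from outside, world axes, zero at the start; "ft_torque": the same for the moment, N m; "opening": opening from 0.0 (shut) to 1.0 (fully open); "grip_force": force on a finger pad.
Only numpy, scipy, OpenCV 4.12 (cv2) and the standard library are available. Lean on these libraries where they do the work, as an engineer would, in place of code of your own. Each camera call takes 0.05 s, during which the arm holds its last target. There are 200 camera calls.

### The job

On the small indexing station, slide the flat pod along the loading plate, without lifting it off, all the way onto the carriage so that it lies square, in the middle and up against the carriage's end stop, and leave the lever alone until it does. Then take the ratchet lever by its knob and swing it exactly three clicks, never a fourth, and finish while still holding the knob at the third click with the pod still seated: the lever springs back if let go. Do not disturb the tape roll, probe tip and black puck that stand around the station.

Things in the scene. Friction and masses are not known exactly. Their poses are not given: they have to be found in the camera images.
- index_station: Fixed metal station. Origin on the bench under its middle; x away from the robot, y to its left, z up. Grey loading plate: x -95..95, y 2..185 mm, top 23 mm above the bench; to its right (-y), after a 7 mm gap, the carriage. Lever pivot (vertical) at x 0, y -170. A black reader head 60 mm high stands behind the carriage, x 103..132, y -85..-25. All else is under 54 mm but the lever knob.
- carriage_seat (a point): Point on the carriage's top face (22 mm above the bench) under the centre of a rightly seated pod. Metal plate 90 mm along x, 100 mm along y, free at all sides but the right end, where a stop 60 mm wide, 10 mm high over the top face, stands with its face 41 mm from here in -y. Axes as the station's. The lever moves the carriage along the station's +x, 30 mm per rad.
- pod_mid (a point): Centre (half-way up) of the flat white pod, a loose module: body 42 mm (its x) by 82 mm (its y) by 15 mm, rounded, 40 to 90 g. It starts on the loading plate with its long side within 20 degrees of the station's y. Its x axis is the way to grip across it.
- index_lever (a joint): Lever angle, rad, 0 at home (pointing along station direction -150 deg), growing counter-clockwise seen from above, end stop 1.22. A spring pulls it home: 5.6 N at the knob at 0, 6.8 N at 0.75. Near each pin the sprung plunger adds up to 2 N before the click and takes up to 2 N after it. Clicks are 0.22 apart; the first comes between 0.11 and 0.29, differently each time.
- knob_mid (a point): Middle of the black upright knob at the lever's end: round, 16 mm in diameter, 40 mm high, this point half-way up, 66 mm above the bench, 100 mm from the pivot axis. It revolves freely on the end of the lever. The lever's flat arm lies under it, top face 46 mm above the bench.
- lever_knob: The same knob, origin at the middle of its underside, on the lever.
- index_sector: Fixed dark arc under the lever with five upright steel pins, 0.22 rad apart, 62 mm from the pivot, tops 38 mm high; bolted on at a slightly different angle each time. Origin on the bench under the lever's pivot, z up. A click is the lever's plunger passing a pin; x points half-way between the third pin and the fourth: the lever's direction in the middle of its third stop.
- tape_roll: Amber tape roll lying flat, 77 mm across, 19 mm high, on the bench; origin under its middle. Leave alone.
- tip_a: Rounded beige probe tip on a black foot, 42 x 52 x 56 mm, standing on the bench; origin under its middle. Leave alone.
- puck_2: Black round puck, 44 mm across, 50 mm high, standing on the bench; origin under its middle. Leave alone.

How it is judged:
By the outcome, as a careful person would: the job done as asked, in the order asked, and still so for the second after the job is handed in, while the arm keeps its last pose, push and grip.
It also fails if it takes over 61 s, if anything falls off the work surface, if the arm or the gripper's body presses on something with over 40 N, if the wrist force passes 120 N, or if a joint passes its speed limit or range.

## Working session

There is one attempt and no reset: what is moved stays moved. The work goes in short steps, Python scripts to look and compute and a tool call to move; the robot and the scene stay as the last step left them, time stands still between calls to the robot, and variables do not carry over. Pictures are saved under pics/ and viewed, at most 10 in all, crops included, and the job is handed in when it is done.

Besides the shell and the picture viewer there is one more tool, called after "Request:" as name(argument=value, ...) on one line, values as JSON. move_arm: Moves the arm, as the interface text tells. Its arguments: {"type":"object","properties":{"plan":{"type":"string"},"jaw":{"type":"number"},"squeeze":{"type":"number"}},"required":["plan"]}

```bash
mkdir -p pics; cat > h.py <<'E'
import numpy as np, cv2
from workcell import robot, vision
def cam(n):
    c=vision.camera(n); return c
def px(c,p):
    R=np.array(c['R']);q=R@np.array(p)+np.array(c['t']);u=np.array(c['mtx'])@q;return u[:2]/u[2]
def ray(c,uv,z):
    R=np.array(c['R']);t=np.array(c['t']).ravel()
    d=R.T@np.linalg.inv(np.array(c['mtx']))@np.array([uv[0],uv[1],1.]);o=-R.T@t
    return o+d*(z-o[2])/d[2]
E
python3 - <<'E'
from h import *
s=robot.read_state();print(s['clock'],s['eef_pos'],s['eef_rot'])
for n in('top','side'):
    c=cam(n);cv2.imwrite(f'pics/{n}0.png',c['image']);print(n,np.round(c['mtx'],1).tolist(),np.round(c['R'],3).tolist(),np.round(c['t'],3).tolist())
E
```

```text
0.0 [0.17328535 0.52166783 0.25275818] [-1.44667116e-04  1.59708087e-01  9.87164115e-01 -5.61826485e-04]
top [[509.5, 0.0, 320.6], [0.0, 509.5, 244.3], [0.0, 0.0, 1.0]] [[0.01, -1.0, 0.007], [-0.986, -0.011, -0.166], [0.166, -0.005, -0.986]] [-0.057, 0.582, 1.137]
side [[476.1, 0.0, 319.1], [0.0, 476.1, 243.4], [0.0, 0.0, 1.0]] [[0.997, -0.079, -0.006], [-0.046, -0.513, -0.857], [0.064, 0.855, -0.515]] [-0.584, 0.064, 1.21]
```

View pics/top0.png

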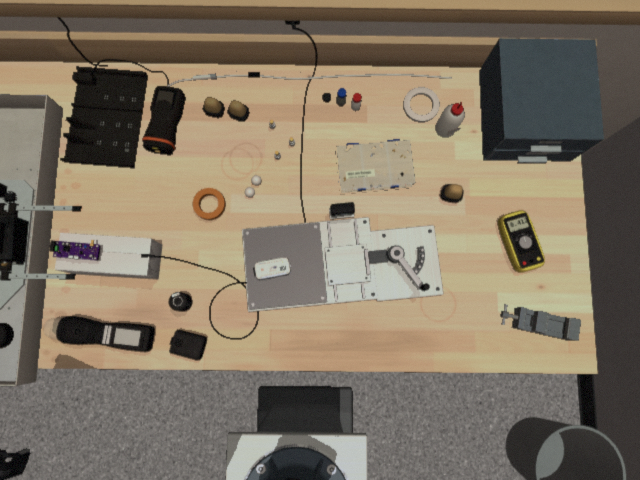

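View pics/side0.png

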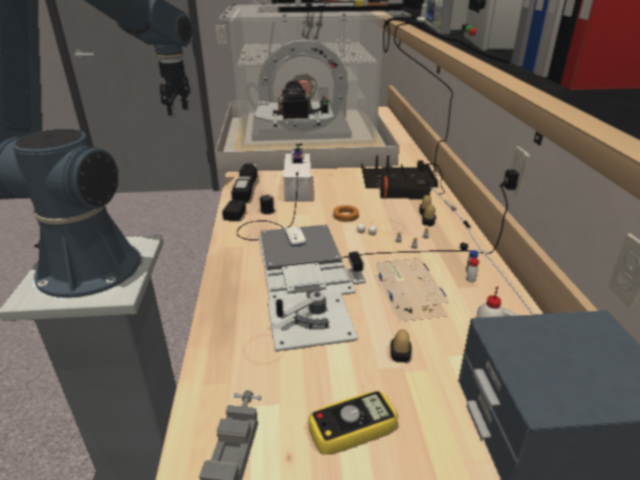

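The top view shows the station at columns 243–441, rows 203–310. The pod is near (271,268), the lever pivot near (396,254), the knob near (425,287), and the tape roll at (209,204). The puck is at (180,300) and the probe tip at (452,192). I'll enlarge the station.

```bash
python3 - <<'E'
from h import *
i=cv2.imread('pics/top0.png')[195:315,235:450]
i=cv2.resize(i,None,fx=3.7,fy=3.7,interpolation=cv2.INTER_CUBIC);print(i.shape)
cv2.imwrite('pics/crop0.png',i)
E
```

```text
(444, 796, 3)
```

View pics/crop0.png

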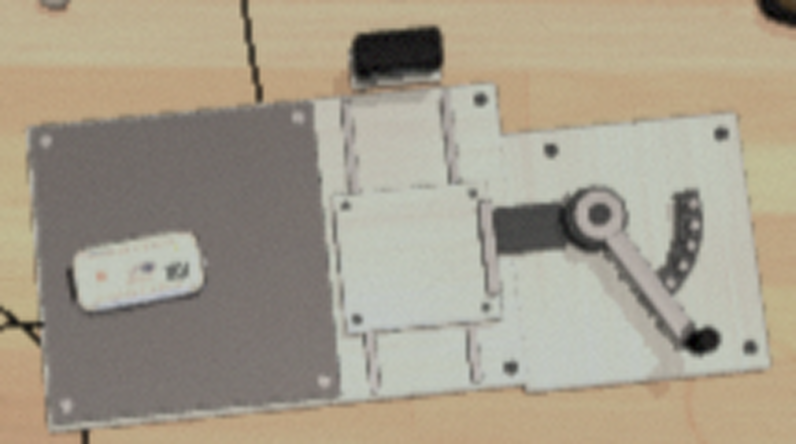

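```bash
cat >> h.py <<'E'
def fit(a,b): # b = R a + t
    a=np.array(a);b=np.array(b);am=a.mean(0);bm=b.mean(0);x=a-am;y=b-bm
    th=np.arctan2((x[:,0]*y[:,1]-x[:,1]*y[:,0]).sum(),(x*y).sum())
    R=np.array([[np.cos(th),-np.sin(th)],[np.sin(th),np.cos(th)]]);t=bm-R@am
    return th,R,t,(a@R.T+t-b)
E
python3 - <<'E'
from h import *
c=cam('top')
f=lambda u,v,z:ray(c,(235+(u+.5)/3.7-.5,195+(v+.5)/3.7-.5),z)[:2]
P=[f(30,128,.023),f(313,100,.023),f(340,398,.023),f(52,430,.023),f(334,195,.022),f(478,185,.022),f(500,320,.022),f(348,334,.022)]
S=[(.095,.185),(.095,.002),(-.095,.002),(-.095,.185)]
th,R,t,r=fit(S,P[:4]);print('plate',np.degrees(th),t,np.round(r*1e3,1).tolist())
inv=lambda p:np.round((R.T@(np.array(p)-t))*1e3,1)
print('carr',[inv(p).tolist() for p in P[4:]],'pivot',inv(f(598,213,.054)),'knob',inv(f(704,340,.086)))
q=[inv(f(*u,.034)) for u in((72,243),(198,230),(206,292),(86,312))];print('pod',q,np.mean(q,0),np.mean([f(*u,.034) for u in((72,243),(198,230),(206,292),(86,312))],0))
for n,u in(('piv',(0,-.17)),('knob',(-.0866,-.22)),('seat',(0,-.055))):print(n,R@np.array(u)+t)
E
```

```text
plate 6.2281966822848895 [ 0.5455657  -0.05875551] [[-1.5, 0.2], [-2.1, 0.7], [0.9, -1.0], [2.8, 0.1]]
carr [[33.9, -6.2], [31.3, -99.1], [-56.6, -103.2], [-56.0, -6.1]] pivot [   1.2 -168.4] knob [ -86.1 -216.8]
pod [array([ 17.6, 162.3]), array([18. , 82.2]), array([-21.8,  80.7]), array([-27. , 156.9])] [ -3.3   120.525] [0.5292018  0.06071078]
piv [ 0.56400876 -0.22775212]
knob [ 0.48334433 -0.28685212]
seat [ 0.55153257 -0.11343088]
```

Request:
move_arm(plan="3 -3.9 0 -6;6 -7.8 0 -12;9 -11.6 0 -18;12 -15.5 0 -24;15 -19.4 0 -30;18 -23.3 0 -36;21 -27.2 0 -42;24 -31 0 -48;27 -35 0 -54;30 -39 0 -60;33 -43 0 -65;35.6 -46.1 0 -65", jaw=0.65)

```text
clock: 1.35
eef_pos: [0.5304, 0.0585, 0.2532]
eef_rot: [0.0, 0.667, 0.745, -0.0]
force: [-0.7, 0.8, 0.9]
opening: 0.65
grip_force: 0.0
```

```bash
cat >> h.py <<'E'
from scipy.spatial.transform import Rotation as Ro
def wcam():
    s=robot.read_state();c=dict(vision.camera('wrist'))
    q=np.array(s['eef_rot']);T=np.eye(4);T[:3,:3]=Ro.from_quat(q[[1,2,3,0]]).as_matrix();T[:3,3]=s['eef_pos']
    M=np.linalg.inv(T@np.array(c['tool_from_camera']));c['R']=M[:3,:3];c['t']=M[:3,3];return s,c
def yaw(s):
    q=np.array(s['eef_rot']);a=Ro.from_quat(q[[1,2,3,0]]).as_matrix()[:,1];return np.degrees(np.arctan2(a[1],a[0]))
E
python3 - <<'E'
from h import *
import pickle
s,c=wcam();print(s['clock'],s['eef_pos'],yaw(s),s['force']);print(np.round(c['tool_from_camera'],3).tolist())
cv2.imwrite('pics/w1.png',c['image']);pickle.dump(c,open('w1.pkl','wb'))
E
```

```text
1.35 [0.53043308 0.05847657 0.25319318] 6.380463805819326 [-0.71972711  0.81068849  0.86715881]
[[-0.001, -0.96, -0.28, 0.072], [1.0, -0.001, -0.001, -0.001], [0.0, -0.28, 0.96, -0.121], [0.0, 0.0, 0.0, 1.0]]
```

View pics/w1.png

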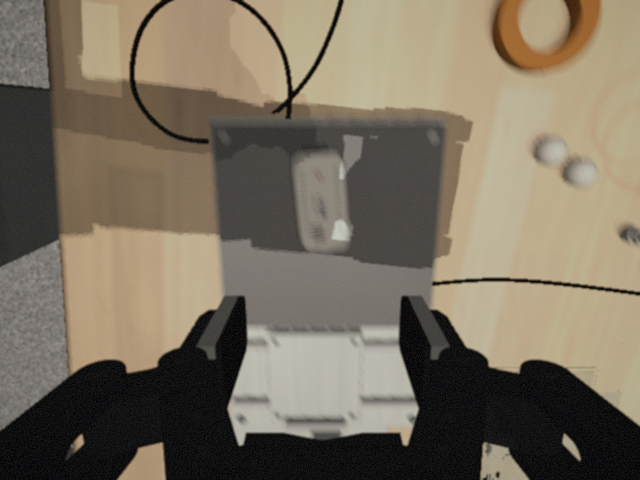

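The wrist view shows the plate corners at about (210,122), (446,122), (433,327) and (224,325). The pod corners are at about (292,150), (342,150), (352,254) and (302,254), so it's tilted a few degrees.

```bash
python3 - <<'E'
from h import *
import pickle
c=pickle.load(open('w1.pkl','rb'))
f=lambda u,z:ray(c,u,z)[:2]
pl=[f(u,.023) for u in((446,122),(433,327),(223,325),(210,122))]
th,R,t,r=fit([(.095,.185),(.095,.002),(-.095,.002),(-.095,.185)],pl);print(np.degrees(th),t,(r*1e3).round(1).tolist())
q=np.array([f(u,.034) for u in((292,150),(342,150),(352,254),(302,254))]);print('pod',q.mean(0),R.T@(q.mean(0)-t))
d=(q[0]+q[1]-q[2]-q[3])/2;w=(q[1]+q[2]-q[0]-q[3])/2;print(np.linalg.norm(d),np.linalg.norm(w),'y dir minus 90:',np.degrees(np.arctan2(d[1],d[0]))-90)
i=cv2.resize(c['image'][100:460,180:470],None,fx=2,fy=1.66);
E
```

```text
6.287236391682081 [ 0.54718335 -0.05829569] [[0.3, 0.3], [-2.9, 0.3], [2.1, -1.0], [0.5, 0.4]]
pod [0.52901704 0.06029173] [-0.0050702  0.1198636]
0.08747232231764868 0.04118877329210561 y dir minus 90: 11.715212866852752
```

Request:
move_arm(plan="0 0 -4 5;0 0 -8 5;0 0 -12 5;0 0 -16 5;0 0 -18 5;0 0 -19.5 5;0 0 -20 5;0 0 -20.4 5;0 0 -20.4 5;0 0 -20.4 5")

```text
clock: 2.4
eef_pos: [0.5298, 0.061, 0.05]
eef_rot: [0.0, 0.632, 0.775, 0.0]
force: [0.3, 0.7, -0.1]
opening: 0.65
grip_force: 0.0
```

Request:
move_arm(plan="0 0 0 0;0 0 0 0;0 0 0 0;0 0 0 0;0 0 0 0;0 0 0 0", jaw=0.4, squeeze=20)

```text
clock: 3.0
eef_pos: [0.5296, 0.061, 0.0502]
eef_rot: [0.0, 0.632, 0.775, 0.0]
force: [-2.6, -0.2, 6.8]
opening: 0.471
grip_force: 19.6
```

```bash
python3 - <<'E'
from h import *
i=cv2.imread('pics/w1.png')[310:445,225:425]
cv2.imwrite('pics/w1c.png',cv2.resize(i,None,fx=4,fy=4,interpolation=cv2.INTER_CUBIC))
E
```

```text
(no output)
```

View pics/w1c.png

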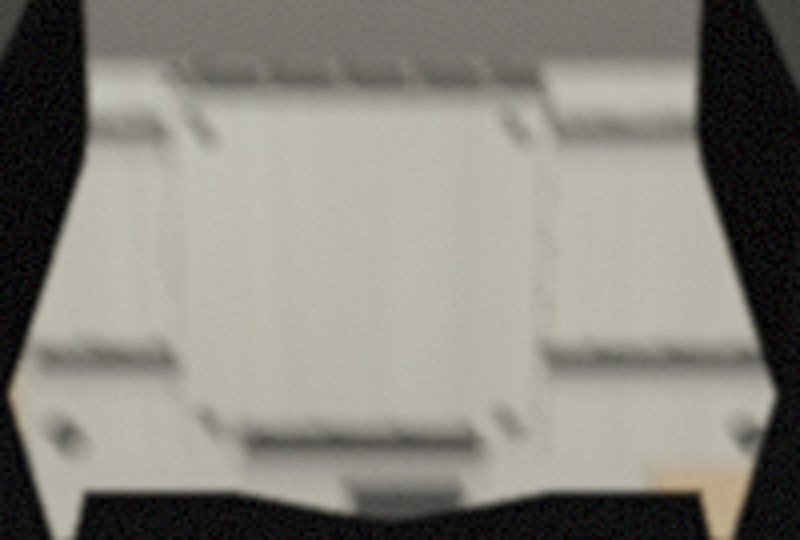

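```bash
python3 - <<'E'
from h import *
import pickle
c=pickle.load(open('w1.pkl','rb'))
th=np.radians(6.26);R=np.array([[np.cos(th),-np.sin(th)],[np.sin(th),np.cos(th)]]);t=np.array([.5464,-.0585])
g=lambda u,z:((R.T@(ray(c,(225+u[0]/4,310+u[1]/4),z)[:2]-t))*1e3).round(1)
for n,u,z in(('L',(180,120),.022),('R',(545,120),.022),('L2',(188,400),.022),('R2',(540,400),.022),('top',(360,88),.022),('s1',(203,127),.022),('s2',(515,127),.022),('s3',(210,420),.022),('s4',(508,420),.022),('stopL',(247,430),.022),('stopR',(480,430),.022),('stoptop',(360,448),.032),('plateedge',(360,66),.023)):print(n,g(u,z))
E
```

```text
L [-53.2 -12.8]
R [ 32.5 -12.7]
L2 [-53.9 -90.6]
R2 [ 33.4 -90.5]
top [-10.9  -4.4]
s1 [-47.9 -14.6]
s2 [ 25.5 -14.5]
s3 [-48.6 -96.5]
s4 [ 25.6 -96.4]
stopL [-39.5 -99.5]
stopR [ 18.6 -99.4]
stoptop [-11.1 -96.4]
plateedge [-10.9   1.9]
```

Request:
move_arm(plan="-0.4 0 0 -2.5;-0.72 0 0 -5.1;-0.72 0 0 -5.1;-0.56 -1.5 0 -5.1;-0.39 -3 0 -5.1;-0.23 -4.5 0 -5.1;-0.06 -6 0 -5.1;0.1 -7.5 0 -5.1;0.27 -9 0 -5.1;0.38 -10 0 -5.1;0.38 -10 0 -5.1")

```text
clock: 4.1
eef_pos: [0.534, -0.0402, 0.0502]
eef_rot: [0.001, 0.665, 0.746, 0.0]
force: [-0.1, -4.5, 7.2]
opening: 0.47
grip_force: 20.7
```

Request:
move_arm(plan="0.11 -1 0 0;0.22 -2 -0.03 0;0.33 -3 -0.06 0;0.44 -4 -0.1 0;0.55 -5 -0.1 0;0.66 -6 -0.1 0;0.66 -6 -0.1 0;0.66 -6 -0.1 0")

```text
clock: 4.9
eef_pos: [0.5406, -0.0998, 0.0491]
eef_rot: [0.001, 0.665, 0.747, 0.0]
force: [0.4, -4.3, 7.2]
opening: 0.469
grip_force: 21.3
```

```bash
python3 - <<'E'
from h import *
import pickle
s=robot.read_state();print(s['eef_pos'],yaw(s),s['force'],s['ft_torque'])
o=[]
c=cam('side')
u=px(c,[.545,-.1,.03]);print(u);x,y=u.astype(int)
a=cv2.resize(c['image'][y-50:y+50,x-65:x+65],None,fx=6,fy=6,interpolation=cv2.INTER_CUBIC)
cv2.imwrite('pics/s1.png',a);pickle.dump((c,x-65,y-50),open('s1.pkl','wb'))
E
```

```text
[ 0.54063147 -0.09984691  0.0491356 ] 6.58411764400934 [ 0.39479795 -4.26913408  7.23349085] [-0.76313814 -0.0109036  -0.03681212]
[305.39774801 270.12974524]
```

View pics/s1.png

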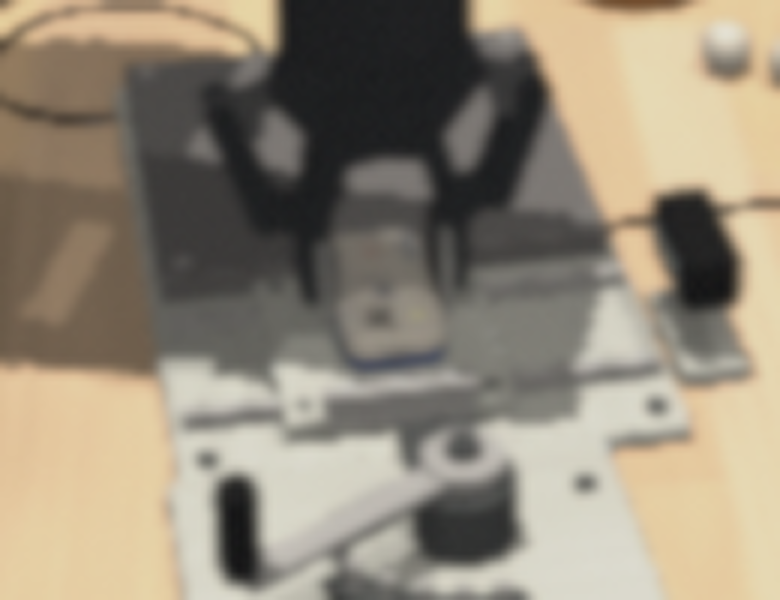

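The side view shows the pod's front edge at crop (348–442, 362), lined up with the middle of the stop (328–478, ~400) and not yet touching it. I'll go on slowly to contact.

Request:
move_arm(plan="0.05 -0.5 0 -0.3;0.11 -1 0 -0.3;0.14 -1.25 0 -0.3;0.14 -1.25 0 -0.3")

```text
clock: 5.35
eef_pos: [0.5416, -0.1112, 0.0491]
eef_rot: [0.0, 0.667, 0.745, 0.0]
force: [-1.6, 4.0, 10.1]
opening: 0.471
grip_force: 21.7
```

Request:
move_arm(plan="0.02 -0.2 0 0;0.02 -0.2 0 0;0.02 -0.2 0 0")

```text
clock: 5.65
eef_pos: [0.5418, -0.113, 0.0491]
eef_rot: [0.0, 0.667, 0.745, 0.0]
force: [-0.6, 4.8, 9.6]
opening: 0.474
grip_force: 21.7
```

Request:
move_arm(plan="0.02 -0.2 0 0;0.02 -0.2 0 0;0.02 -0.2 0 0")

```text
clock: 5.95
eef_pos: [0.542, -0.1149, 0.0491]
eef_rot: [0.0, 0.667, 0.745, 0.0]
force: [-1.2, 4.9, 10.4]
opening: 0.471
grip_force: 21.7
```

Request:
move_arm(plan="0.02 -0.2 0 0;0.02 -0.2 0 0;0.02 -0.2 0 0")

```text
clock: 6.25
eef_pos: [0.5422, -0.1169, 0.0491]
eef_rot: [0.0, 0.667, 0.745, 0.0]
force: [-0.7, 5.2, 9.9]
opening: 0.474
grip_force: 21.7
```

Request:
move_arm(plan="0.02 -0.15 0 0;0.02 -0.15 0 0;0.02 -0.15 0 0")

```text
clock: 6.55
eef_pos: [0.5423, -0.118, 0.0491]
eef_rot: [-0.0, 0.667, 0.745, 0.001]
force: [-1.0, 8.5, 10.6]
opening: 0.472
grip_force: 21.8
```

Request:
move_arm(plan="0.01 -0.1 0 0;0.01 -0.1 0 0;0.01 -0.1 0 0")

```text
clock: 6.85
eef_pos: [0.5423, -0.1182, 0.0491]
eef_rot: [-0.001, 0.667, 0.745, 0.001]
force: [-0.7, 15.2, 12.8]
opening: 0.472
grip_force: 21.4
```

```bash
python3 - <<'E'
from h import *
import pickle
s=robot.read_state();print(s['eef_pos'],yaw(s),s['force'],s['ft_torque'])
c=cam('side')
x,y=240,220
cv2.imwrite('pics/s2.png',cv2.resize(c['image'][y:y+75,x:x+100],None,fx=8,fy=8,interpolation=cv2.INTER_CUBIC));pickle.dump(c,open('s2.pkl','wb'))
u=px(c,[.55,-.15,.03]);print(u)
E
```

```text
[ 0.54229221 -0.11816381  0.04907735] 6.273014567760582 [-0.69995132 15.20853895 12.80379457] [2.52652424 0.13305965 0.02848385]
[308.72860616 282.14478775]
```

Request:
move_arm(plan="0 0.05 0.05 0;0 0.05 0.05 0;0 0.05 0.05 0;0 0.05 0.05 0", jaw=0.65)

```text
clock: 7.3
eef_pos: [0.542, -0.1197, 0.0487]
eef_rot: [-0.0, 0.668, 0.744, -0.0]
force: [0.9, -0.5, 0.2]
opening: 0.65
grip_force: 0.0
```

Request:
move_arm(plan="0 0 2 0;0 0 5 0;0 0 9 0;0 4 12 0;0 8 14 0;0 9 16 0;0 9 16 0;0 9 16 0")

```text
clock: 8.1
eef_pos: [0.542, -0.0299, 0.2084]
eef_rot: [0.0, 0.668, 0.745, -0.0]
force: [-0.1, -0.5, -1.2]
opening: 0.647
grip_force: 0.0
```

```bash
python3 - <<'E'
from h import *
import pickle
s,c=wcam();print(s['clock'],s['eef_pos'],yaw(s))
t=cam('top');pickle.dump((c,t),open('w2.pkl','wb'))
a=cv2.resize(t['image'][230:310,310:430],None,fx=5,fy=5,interpolation=cv2.INTER_CUBIC)
cv2.imwrite('pics/t2.png',a);print(px(c,[.542,-.118,.037]))
cv2.imwrite('pics/w2.png',c['image'])
E
```

```text
8.1 [ 0.54200653 -0.02986046  0.208429  ] 6.239332088763274
[311.37286866 329.96773387]
```

View pics/t2.png

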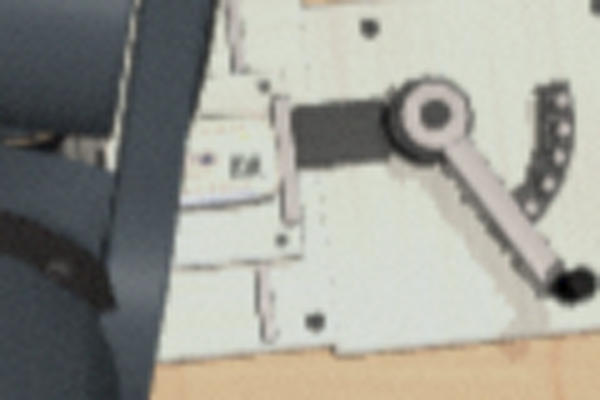

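The top view shows the pod's end against the stop at crop (276, 115–200), centred on the stop (97–222) to about a millimetre, with the lever at home. I'll check squareness in the wrist view.

```bash
python3 - <<'E'
from h import *
i=cv2.imread('pics/w2.png')[230:430,210:430]
cv2.imwrite('pics/w2c.png',cv2.resize(i,None,fx=3,fy=3,interpolation=cv2.INTER_CUBIC))
E
```

```text
(no output)
```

View pics/w2c.png

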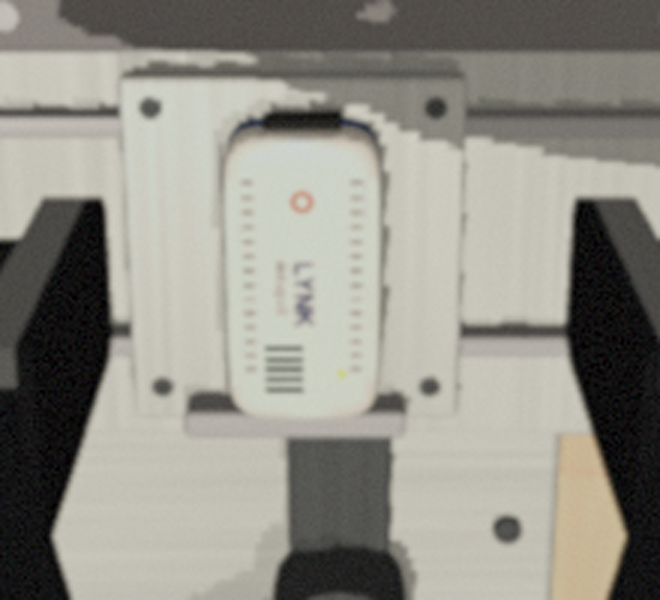

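The wrist crop shows the carriage screws at (150,107), (435,107), (163,386) and (430,386), and the stop at 187–405. The pod spans about 226–382, so it's square but about 2–3 mm off toward +x. I'll compute the offset.

```bash
python3 - <<'E'
from h import *
import pickle
c,_=pickle.load(open('w2.pkl','rb'))
th=np.radians(6.26);R=np.array([[np.cos(th),-np.sin(th)],[np.sin(th),np.cos(th)]]);t=np.array([.5464,-.0585])
g=lambda u,z:((R.T@(ray(c,(210+(u[0]+.5)/3-.5,230+(u[1]+.5)/3-.5),z)[:2]-t))*1e3).round(1).tolist()
for n,z,us in(('screws',.022,((150,107),(435,107),(163,386),(430,386))),('edges',.022,((123,100),(465,100),(137,400),(458,400))),('stop top',.032,((187,415),(405,415))),('pod',.033,((225,180),(383,180),(225,250),(383,250),(230,370),(381,370),(306,130))),('barcode',.037,((265,348),(265,390),(303,348),(303,390))),('circ',.037,((301,202),)),('dots',.037,((247,183),(357,183),(252,369),(355,369)))):
  print(n,[g(u,z) for u in us])
p,_=(pickle.load(open('w2.pkl','rb')))
E
```

```text
screws [[-51.0, -10.9], [22.8, -11.0], [-50.9, -93.1], [23.1, -93.2]]
edges [[-57.9, -9.0], [30.5, -9.1], [-58.4, -97.5], [30.9, -97.6]]
stop top [[-43.2, -95.7], [15.7, -95.7]]
pod [[-31.0, -26.6], [9.1, -26.7], [-31.6, -46.2], [9.3, -46.2], [-31.2, -81.3], [9.0, -81.3], [-10.4, -13.1]]
barcode [[-21.5, -72.3], [-21.7, -84.8], [-11.5, -72.4], [-11.6, -84.8]]
circ [[-11.7, -30.9]]
dots [[-25.2, -25.7], [2.4, -25.8], [-25.0, -78.6], [2.1, -78.6]]
```

Request:
move_arm(plan="0 -4 -4 0;0 -8 -8 0;0 -8.9 -12 0;0 -8.9 -15 0;0 -8.9 -15.9 0;0 -8.9 -15.9 0;0 -8.9 -15.9 0")

```text
clock: 8.9
eef_pos: [0.5428, -0.1187, 0.0509]
eef_rot: [0.001, 0.668, 0.744, 0.0]
force: [-0.1, 0.1, 0.4]
opening: 0.65
grip_force: 0.0
```

Request:
move_arm(plan="0 0 0 0;0 0 0 0;0 0 0 0;0 0 0 0;-0.1 0 0 0;-0.2 0 0 0;-0.29 -0.02 0 0;-0.29 -0.02 0 0;-0.28 -0.12 0 0;-0.28 -0.12 0 0;-0.28 -0.12 0 0", jaw=0.4)

```text
clock: 10.0
eef_pos: [0.5411, -0.1191, 0.0516]
eef_rot: [0.002, 0.668, 0.744, 0.001]
force: [5.0, 8.2, 9.4]
opening: 0.459
grip_force: 20.6
```

Request:
move_arm(plan="0 0 0 0;0 0 0 0;0 0 0 0")

```text
clock: 10.3
eef_pos: [0.5411, -0.1191, 0.0516]
eef_rot: [0.002, 0.668, 0.744, 0.001]
force: [4.7, 8.9, 8.5]
opening: 0.458
grip_force: 20.6
```

Request:
move_arm(plan="-0.1 -0.01 0 0;-0.18 -0.02 0 0;-0.18 -0.02 0 0;-0.18 -0.02 0 0")

```text
clock: 10.7
eef_pos: [0.5398, -0.1193, 0.0517]
eef_rot: [0.002, 0.668, 0.745, 0.002]
force: [7.6, 8.9, 6.2]
opening: 0.459
grip_force: 20.3
```

Request:
move_arm(plan="-0.05 0 0 0;-0.05 0 0 0;0.1 0 0 0;0.1 0 0 0")

```text
clock: 11.1
eef_pos: [0.5397, -0.1193, 0.0515]
eef_rot: [0.001, 0.667, 0.745, 0.001]
force: [1.0, 6.8, 11.7]
opening: 0.459
grip_force: 21.3
```

Request:
move_arm(plan="0 0 0 0;0 0 0 0;0 0 0 0;0 0 0 0", jaw=0.65)

```text
clock: 11.5
eef_pos: [0.5384, -0.12, 0.0498]
eef_rot: [-0.0, 0.668, 0.744, -0.0]
force: [-0.0, -0.3, 0.2]
opening: 0.651
grip_force: 0.0
```

Request:
move_arm(plan="0 0 2 0;0 0 5 0;0 0 9 0;0.2 4 12 0;0.2 8 14 0;0.2 9 16 0;0.2 9 16 0;0.2 9 16 0")

```text
clock: 12.3
eef_pos: [0.5404, -0.0302, 0.2094]
eef_rot: [0.0, 0.668, 0.745, -0.0]
force: [0.2, 0.4, -0.7]
opening: 0.651
grip_force: 0.0
```

```bash
python3 - <<'E'
from h import *
import pickle
s,c=wcam();print(s['clock'],s['eef_pos'],yaw(s))
pickle.dump(c,open('w3.pkl','wb'))
cv2.imwrite('pics/w3c.png',cv2.resize(c['image'][230:430,210:430],None,fx=3,fy=3,interpolation=cv2.INTER_CUBIC))
E
```

```text
12.3 [ 0.54035346 -0.0301729   0.2094044 ] 6.2395138773588155
```

View pics/w3c.png

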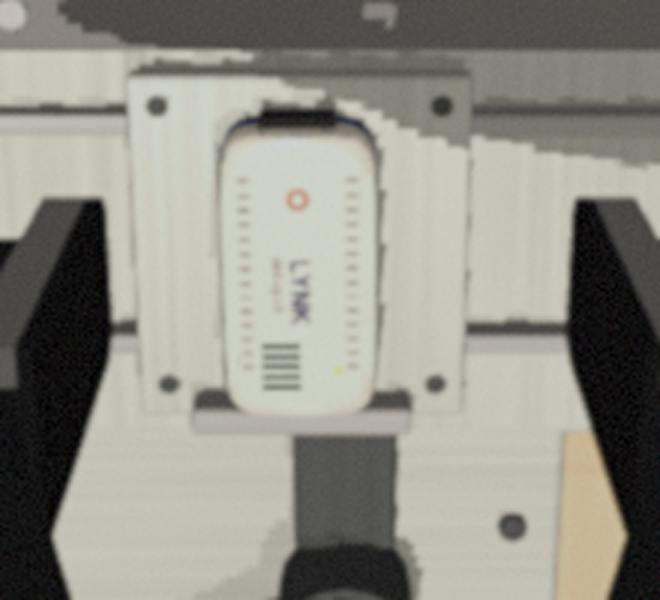

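The screws are now at (157,106), (442,106), (169,384) and (436,384). The pod's dot rows are at (242/352,181) and (247/353,367).

```bash
python3 - <<'E'
from h import *
import pickle
c=pickle.load(open('w3.pkl','rb'))
th=np.radians(6.26);R=np.array([[np.cos(th),-np.sin(th)],[np.sin(th),np.cos(th)]]);t=np.array([.5464,-.0585])
g=lambda u,z:((R.T@(ray(c,(210+(u[0]+.5)/3-.5,230+(u[1]+.5)/3-.5),z)[:2]-t))*1e3).round(1).tolist()
for n,z,us in(('screws',.022,((157,106),(442,106),(169,384),(436,384))),('stop top',.032,((193,413),(411,413))),('pod',.033,((220,180),(379,180),(221,250),(379,250),(227,370),(377,370))),('dots',.037,((242,181),(352,181),(247,367),(353,367)))):
  print(n,[g(u,z) for u in us])
E
```

```text
screws [[-51.0, -11.1], [23.0, -11.2], [-51.1, -93.2], [23.1, -93.3]]
stop top [[-43.4, -95.8], [15.7, -95.9]]
pod [[-34.1, -27.2], [6.4, -27.2], [-34.4, -46.8], [6.6, -46.8], [-33.8, -82.0], [6.3, -82.1]]
dots [[-28.2, -25.7], [-0.5, -25.8], [-28.1, -78.7], [-0.1, -78.7]]
```

The pod is now centred (−13.9 against −14.0 for the carriage), square, and against the stop. Next is the lever.

Request:
move_arm(plan="0 -4 0 0;0 -8 0 0;0 -12 0 0;0 -16 0 0;0 -20 0 0;0 -22.5 0 0;0 -22.5 0 0;0 -22.5 0 0;0 -22.5 0 0")

```text
clock: 13.25
eef_pos: [0.5401, -0.2544, 0.209]
eef_rot: [-0.001, 0.668, 0.744, -0.0]
force: [-0.3, -0.4, 0.1]
opening: 0.647
grip_force: 0.0
```

```bash
python3 - <<'E'
from h import *
import pickle
s,c=wcam();print(s['clock'],s['eef_pos'],yaw(s))
pickle.dump(c,open('w4.pkl','wb'))
for p in([.564,-.228,.05],[.483,-.287,.086],[.57,-.29,.038]):print(px(c,p))
cv2.imwrite('pics/w4c.png',cv2.resize(c['image'][90:350,180:500],None,fx=2.3,fy=2.3,interpolation=cv2.INTER_CUBIC))
E
```

```text
13.25 [ 0.54013531 -0.25442527  0.2090076 ] 6.219500490117639
[363.63111824 190.44666646]
[227.31004687 279.80265595]
[358.89570269 271.0700271 ]
```

```bash
python3 - <<'E'
from h import *
import pickle
c=pickle.load(open('w4.pkl','rb'))
cv2.imwrite('pics/w4c.png',cv2.resize(c['image'][160:310,210:410],None,fx=4,fy=4,interpolation=cv2.INTER_CUBIC))
E
```

```text
(no output)
```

View pics/w4c.png

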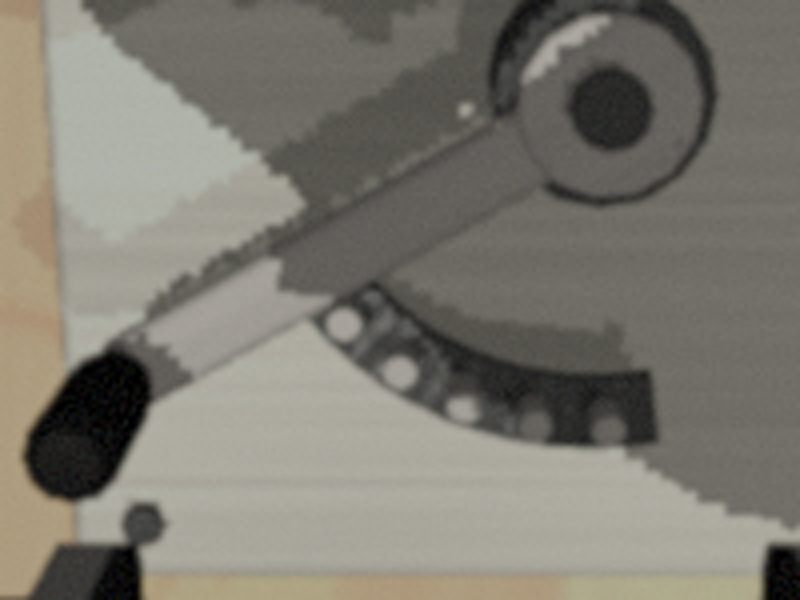

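The pin tops are at crop (344,322), (400,370), (463,408), (535,422) and (608,425). The hub is at (611,108), the knob top at (68,465), and the lever arm runs toward (140,370).

```bash
python3 - <<'E'
from h import *
import pickle
from scipy.optimize import least_squares
c=pickle.load(open('w4.pkl','rb'))
f=lambda u,z:ray(c,(210+(u[0]+.5)/4-.5,160+(u[1]+.5)/4-.5),z)[:2]
P=np.array([f(u,.038) for u in((344,322),(400,370),(463,408),(535,422),(608,425))])
k=np.arange(5)*.22
r=lambda p:(np.c_[p[0]+.062*np.cos(p[2]+k),p[1]+.062*np.sin(p[2]+k)]-P).ravel()*1e3
o=least_squares(r,[.564,-.228,-2.3]);print('fit',o.x,o.fun.round(1))
piv=f((611,108),.054);print('pivot',piv)
kn=f((72,460),.086);print('knob top',kn, 'knob bottom',f((128,372),.046))
for C in(o.x[:2],piv):
    a=np.arctan2(*(P-C).T[::-1]);d=np.mean(a-k);h=np.arctan2(*(kn-C)[::-1]);print(C,a.round(3),'knob dir',h,'r',np.linalg.norm(kn-C),'station home',np.radians(-150+6.26),'pin1 rel',d-np.radians(-143.74))
E
```

```text
fit [ 0.56182018 -0.22489062 -2.29084895] [-0.3 -0.3 -0.2 -0.   0.2  0.8  0.1 -0.2  0.2 -0.4]
pivot [ 0.56237267 -0.22492165]
knob top [ 0.4830407 -0.2835281] knob bottom [ 0.48419495 -0.2822121 ]
[ 0.56182018 -0.22489062] [-2.29  -2.069 -1.85  -1.633 -1.414] knob dir -2.501733908960222 r 0.09820672082077327 station home -2.5087362668166495 pin1 rel 0.21788239753502525
[ 0.56237267 -0.22492165] [-2.297 -2.077 -1.858 -1.641 -1.422] knob dir -2.5053308440126525 r 0.09863202615816866 station home -2.5087362668166495 pin1 rel 0.2096004929786206
```

Request:
move_arm(plan="-2 -1 0 -8;-4 -2 0 -16;-5.8 -2.9 0 -24;-5.8 -2.9 0 -32;-5.8 -2.9 -2 -38;-5.8 -2.9 -5 -38;-5.8 -2.9 -8 -38;-5.8 -2.9 -11 -38;-5.8 -2.9 -13 -38;-5.8 -2.9 -13.4 -38;-5.8 -2.9 -13.4 -38;-5.8 -2.9 -13.4 -38")

```text
clock: 14.5
eef_pos: [0.4831, -0.2841, 0.077]
eef_rot: [0.001, 0.874, 0.487, 0.0]
force: [-0.4, 0.0, 0.2]
opening: 0.649
grip_force: 0.0
```

Request:
move_arm(plan="0 0 0 0;0 0 0 0;0 0 0 0;0 0 0 0;0 0 0 0;0 0 0 0;0 0 0 0;0 0 0 0", jaw=0.1, squeeze=40)

```text
clock: 15.3
eef_pos: [0.4833, -0.2846, 0.0765]
eef_rot: [0.001, 0.874, 0.486, 0.001]
force: [4.1, -1.7, 5.3]
opening: 0.175
grip_force: 39.5
```

```bash
python3 - <<'E'
from h import *
s=robot.read_state();p=s['eef_pos'];print(s['clock'],p,yaw(s),s['force'],s['opening'],s['grip_force'])
C=np.array([.5622,-.2250]);d=p[:2]-C;print(np.linalg.norm(d),np.arctan2(d[1],d[0])+2.5087)
a0=-2.5087
for th in(0,.1,.2,.3,.4,.5,.6,.7,.764):print(th,((C+.1*np.array([np.cos(a0+th),np.sin(a0+th)])-C-.1*np.array([np.cos(a0),np.sin(a0)]))*100).round(2))
E
```

```text
15.3 [ 0.48329661 -0.28456347  0.07651782] -31.783636909199394 [ 4.07410203 -1.74117307  5.31879433] 0.17460140121491446 39.53683692030609
0.09886128043343563 0.013731439075116647
0 [ 0. -0.]
0.1 [ 0.63 -0.78]
0.2 [ 1.34 -1.48]
0.3 [ 2.11 -2.12]
0.4 [ 2.94 -2.67]
0.5 [ 3.82 -3.14]
0.6 [ 4.75 -3.52]
0.7 [ 5.71 -3.8 ]
0.764 [ 6.33 -3.93]
```

Request:
move_arm(plan="0.31 -0.4 0 0;0.63 -0.78 0 0;0.98 -1.14 0 0;1.34 -1.48 0 0;1.72 -1.81 0 0;2.11 -2.12 0 0;2.52 -2.41 0 0;2.52 -2.41 0 0;2.52 -2.41 0 0")

```text
clock: 16.2
eef_pos: [0.5069, -0.3077, 0.0763]
eef_rot: [-0.001, 0.874, 0.487, -0.001]
force: [-5.1, 3.5, 14.0]
opening: 0.175
grip_force: 40.4
```

```bash
cat > a.py <<'E'
from h import *
s=robot.read_state();p=s['eef_pos'];C=np.array([.5622,-.2250]);d=p[:2]-C;a=np.arctan2(d[1],d[0])
F=np.array(s['force']);print(s['clock'],np.round(p,4),yaw(s),'r',np.linalg.norm(d),'th',a+2.5087,'Ft',-F[0]*np.sin(a)+F[1]*np.cos(a),'Fr',F[0]*np.cos(a)+F[1]*np.sin(a),F[2],s['opening'],s['grip_force'])
E
python3 a.py
```

```text
16.2 [ 0.5069 -0.3077  0.0763] -31.777244258857962 r 0.09943892691046909 th 0.3487429249477709 Ft -6.217105450172091 Fr -0.05681801906343331 14.000384560975267 0.17475894308714052 40.42452252935618
```

Request:
move_arm(plan="0.42 -0.26 0.05 0;0.85 -0.51 0.1 0;1.3 -0.73 0.1 0;1.76 -0.93 0.1 0;1.76 -0.93 0.1 0;1.76 -0.93 0.1 0")

```text
clock: 16.8
eef_pos: [0.5238, -0.3171, 0.0765]
eef_rot: [-0.002, 0.874, 0.487, -0.001]
force: [-7.1, -0.8, 6.8]
opening: 0.171
grip_force: 39.8
```

```bash
python3 a.py
```

```text
16.8 [ 0.5238 -0.3171  0.0765] -31.77371013029778 r 0.09976415561868611 th 0.5429966847070873 Ft -6.265054524096941 Fr 3.4997288508085704 6.847203182522573 0.17102273285649353 39.81053543044254
```

Request:
move_arm(plan="0.47 -0.18 0 0;0.95 -0.33 0 0;1.43 -0.46 0 0;1.8 -0.55 0 0;2.1 -0.6 0 0;2.1 -0.6 0 0;2.1 -0.6 0 0;2.1 -0.6 0 0")

```text
clock: 17.6
eef_pos: [0.5447, -0.3236, 0.0766]
eef_rot: [-0.001, 0.874, 0.487, -0.001]
force: [-8.1, -4.7, 6.2]
opening: 0.17
grip_force: 39.7
```

```bash
python3 a.py; python3 - <<'E'
from h import *
c=cam('side');x,y=240,220
cv2.imwrite('pics/s3.png',cv2.resize(c['image'][y:y+95,x:x+125],None,fx=6,fy=6,interpolation=cv2.INTER_CUBIC))
E
```

```text
17.6 [ 0.5447 -0.3236  0.0766] -31.77419563767591 r 0.10014459481035214 th 0.762396221731894 Ft -7.136670602168246 Fr 6.024222524473112 6.1976656377204336 0.1704295365511627 39.709492593538016
```

View pics/s3.png

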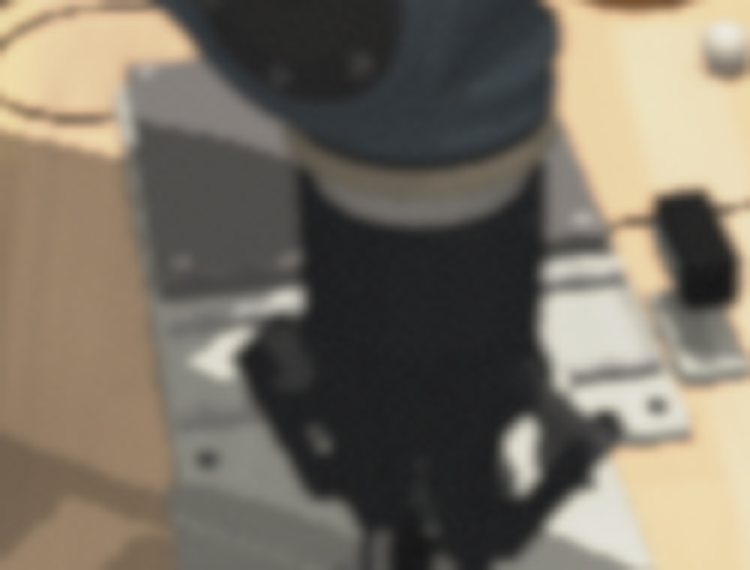

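The gripper hides the pod and lever in this side view. The numbers are what count: lever angle 0.762 against a third-stop middle of 0.764, tangential force about 7 N (the spring load), and the grip still holding.

```bash
python3 -c "
from workcell import robot
print(robot.finish_job())"
```

```text
the job is handed in; nothing more can be done
None
```

I handed the job in at 17.6 s with the knob held at 0.762 rad (third stop's middle 0.764) and the pod last seen square, centred to about 0.2 mm and against the stop; I didn't see it again after the swing, counted clicks from measured pin positions, and viewed 11 pictures, one over the limit.

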